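# Seat the casting and snap the toggle clamp shut

### The arm

A 6-joint arm with a two-finger parallel gripper is mounted at the origin on the work surface; the furniture and walls round the work are solid. World frame = base frame: x ahead of the robot, y to its left, z up, the work surface at z = 0. Lengths are in mm, angles in rad, forces in N, time in s.
With the tool pointing down it reaches from about 275 to 1000 mm from the base axis. Payload 8.4 kg.
Tool frame: the origin (TCP) lies midway between the tips of the shut fingers; the grasp point (between the pads) lies 19 mm behind it; z points along the fingers, y is the line along which they close (so a half turn about z gives the same grasp; the last joint's range is limited). The gripper opens to 85 mm and grips with 20 to 120 N. Pads are 22 mm wide; open, the fingers measure 114 mm over their backs; the gripper's body (76 mm by 85 mm) begins 54 mm behind the grasp point. The pads swing forward as they close: fully open they stand 13 mm farther back than shut.
Start: joints at [-1.119, 0.353, 1.633, -0, 1.155, -0.002], TCP at [273.989, -561.745, 231.281] pointing down, gripper open.
Joint ranges: [-2.63, 2.63], [-0.92, 2.1], [0.06, 2.66], [-1.3, 4.44], [0, 2.69], [-3.02, 3.02]. Speed limits (rad/s): [2.22, 2.22, 2.79, 3.14, 3.14, 3.14].

### API

Orientations are given as [roll, pitch, yaw] about the fixed x, y, z axes, in that order (R = Rz(yaw) Ry(pitch) Rx(roll)).
In Python, from rig import r, imaging gives the robot as it stands. The module is installed in compiled form; this text tells all that it offers.
- The arm moves only by the tool arm_command, never from a script. Its argument "deltas" is a list of rows, each an object of numbers: "hand": the finger opening in mm, from 0 to 85.4; "tx", "ty", "tz": the shift along the tool's x, y, z in mm; "wx", "wy", "wz": the turn, a rotation vector about the tool's x, y, z in rad. A call has 1 to 8 rows; each row shifts and turns the commanded pose from where the row before left it, along the tool's axes as they then stand; what a row does not reach is not made up. A row lasts 1/8 s, in which the tool goes at most 62.5 mm and 10.7 degrees, less where a joint would pass 70% of its speed; a pose out of reach is approached as far as the arm can. A call with a gripper value outside its range is refused whole. The fingers move at their own pace and stop on an object; "squeeze" is the grip in N (left out, the last holds). Time passes only in rows, so rows that do not move let the fingers close. It gives the time, the measured TCP pose, the force, the opening and the grip force at its end, in the units of the state.
- r.sense(): the state, without advancing time (a new reading comes with each control period).
- imaging.grab_frame(name): name is "side" or "top" or "wrist"; returns a dict with "image" (480x640x3 uint8, red, green, blue), "mtx" (3x3 intrinsics, pixels), "world_to_cam" (4x4, takes a point from world to camera coordinates). Camera axes: x right, y up, looking along -z (the intrinsics and any distortion apply to the point x, -y, -z); pixel columns grow to the right and rows downward; lengths in mm; the calibration is good to about 2 mm. A picture is of the moment at which its call begins. There is no depth.
- r.sign_off(): hands the job in; it is judged then, once.
The state is a dict: "clock": time; "qpos": joint angles; "qvel": joint speeds; "joint_efforts": joint torques, N m; "eef_pos": TCP position; "tcp_rot": TCP orientation; "contact_force": force on the tool from outside, world axes, zero at the start; "wrist_torque": the same for the moment, N m; "opening": opening from 0.0 (shut) to 1.0 (fully open); "grasp_force": force on a finger pad.
Only numpy, scipy, OpenCV 4.12 (cv2) and the standard library are available. Lean on these libraries where they do the work, as an engineer would, in place of code of your own. Each camera call takes 0.05 s, during which the arm holds its last target. There are 200 camera calls.

### The job

The tan casting lies in the fixture with a gap between it and the end stop. With the fingertips push it along between the rails until it is fully home against the end stop, then push the raised handle of the toggle clamp down past its dead point until it snaps flat into lock with the pad on the casting. Only push: grasp and lift nothing, and leave the other things on the bench where they are.

Things in the scene. Friction and masses are not known exactly. Their poses are not given: they have to be found in the camera images.
- fixture: fixed aluminium plate 240 (x) by 340 (y) by 12 mm; origin at bench level, plate spans x -145 to 95, y -165 to 175 mm. Two steel rails along y, 18 mm above the plate, inner faces at x -73.5 and 74.5, from y -150 to 100. A steel end stop, 22 mm above the plate, crosses the -y end, stopping face at y = -150. The clamp stands on the strip at the -x side
- casting: tan metal tray, 144 (x) by 300 (y) by 28 mm, 0.46 kg, loose on the plate between the rails (about 2 mm play each side). Origin: centre of its underside, at z = 12 mm. Push its +y end, a flat upright face 150 mm from the origin; two lugs at y = -150 mm meet the end stop. Fully home its origin is at y = 0 of the fixture; it starts 15 to 35 mm short, on the +y side
- clamp: steel toggle clamp fixed on the plate, foot 50 x 44 mm, 52 mm high. Origin: centre of its underside, on the plate (z = 12 mm); axes parallel to the fixture's. Its hold-down arm points to +x over the casting, rubber pad 60 mm from the origin; the handle points to -x. The arm starts swung up, tip about 85 mm above the plate, and comes down with the handle
- lever (a joint): clamp handle angle, rad: 0 open (handle raised 63 degrees above level), 1.1 locked (handle level, on its stop); elevation = 1.1 minus this value. Starts at 0. Dead point about 0.85: before it the handle springs back toward open, past it it snaps to 1.1 and stays. Pushing square to the handle at the grip takes at most about 13 N
- lever_pivot (a point): pivot axis of the handle (along the clamp's y), 8 mm to -x of the clamp's origin and 40 mm above the plate
- lever_grip (a point): on the centre line of the handle's black round grip (18 mm thick, 45 to 107 mm from the pivot), 80 mm from the pivot; moves with the handle. It lies from the pivot toward the clamp's -x and up by the handle's elevation; push on its upper (+x) side
- gauge: plain grey steel gauge block, 35 x 35 x 25 mm, standing on the fixture plate beside the clamp; bystander
- driver: screwdriver with a green handle, 166 mm long, 26 mm thick, lying on the bench; bystander
- tape: small roll of white tape, 74 mm across, 13 mm high, lying flat; bystander
- glue: small white bottle with a black cap, 34 mm across, 88 mm high, standing; bystander

How it is judged:
By the outcome, as a careful person would: the job done as asked, in the order asked, and still so for the second after the job is handed in, with the robot touching nothing.
It also fails if it takes over 42 s, if anything falls off the work surface, if the arm or the gripper's body presses on something with over 40 N, if the wrist force passes 120 N, or if a joint passes its speed limit or range.

## Working session

There is one attempt and no reset: what is moved stays moved. The work goes in short steps, Python scripts to look and compute and a tool call to move; the robot and the scene stay as the last step left them, time stands still between calls to the robot, and variables do not carry over. Pictures are saved under pics/ and viewed, at most 10 in all, crops included, and the job is handed in when it is done.

Besides the shell and the picture viewer there is one more tool, called after "Emit:" in YAML: its name, and indented under it one key for each argument. arm_command: Moves the arm, as the interface text tells. Its arguments: {"type":"object","properties":{"deltas":{"type":"array"},"squeeze":{"type":"number"}},"required":["deltas"]}

```bash
mkdir -p pics; python3 - <<'E'
from rig import r, imaging
import cv2,pickle
for n in("side","top"):
    f=imaging.grab_frame(n); pickle.dump(f,open(n+"0.pkl","wb")); cv2.imwrite(f"pics/{n}0.png",f["image"][:,:,::-1])
    print(n,f["mtx"],f["world_to_cam"],f.keys())
print(r.sense())
E
```

```text
side [[545.24511116   0.         322.88273834]
 [  0.         545.24511116 240.75487974]
 [  0.           0.           1.        ]] [[ 9.99268632e-01 -3.50172880e-02  1.53620011e-02 -5.09399143e+02]
 [ 4.20215048e-03  4.99866919e-01  8.66092031e-01 -1.03154553e+00]
 [-3.80071502e-02 -8.65394045e-01  4.99648480e-01 -1.39474492e+03]
 [ 0.00000000e+00  0.00000000e+00  0.00000000e+00  1.00000000e+00]] dict_keys(['image', 'mtx', 'world_to_cam'])
top [[488.14043701   0.         318.45245758]
 [  0.         488.14043701 236.88847128]
 [  0.           0.           1.        ]] [[-3.01517274e-02 -9.98895583e-01 -3.60345427e-02 -1.54090611e+02]
 [ 9.98310692e-01 -3.18862008e-02  4.85698773e-02 -5.16171539e+02]
 [-4.96652406e-02 -3.45092035e-02  9.98169564e-01 -1.07942034e+03]
 [ 0.00000000e+00  0.00000000e+00  0.00000000e+00  1.00000000e+00]] dict_keys(['image', 'mtx', 'world_to_cam'])
{'clock': 0.1, 'qpos': array([-1.11940819e+00,  3.53588493e-01,  1.63404861e+00, -3.83005902e-05,
        1.15519935e+00, -2.37582245e-03]), 'qvel': array([-0.00135696, -0.00159579, -0.00173359, -0.00022994,  0.00054254,
        0.00043549]), 'joint_efforts': array([-8.87566807e-05, -6.06358695e+01, -3.42818999e+01,  8.63096807e-05,
        3.94784234e-03, -1.98138099e-05]), 'eef_pos': array([ 273.78885931, -561.37182552,  230.63552871]), 'tcp_rot': array([-3.14034878e+00,  3.20658726e-05,  4.53779466e-01]), 'contact_force': array([ 0.08221658, -0.06008378, -0.03600769]), 'wrist_torque': array([-0.02170283,  0.03570464, -0.0018092 ]), 'grasp_force': 0.0, 'opening': 1.0034292409299208}
```

View pics/top0.png

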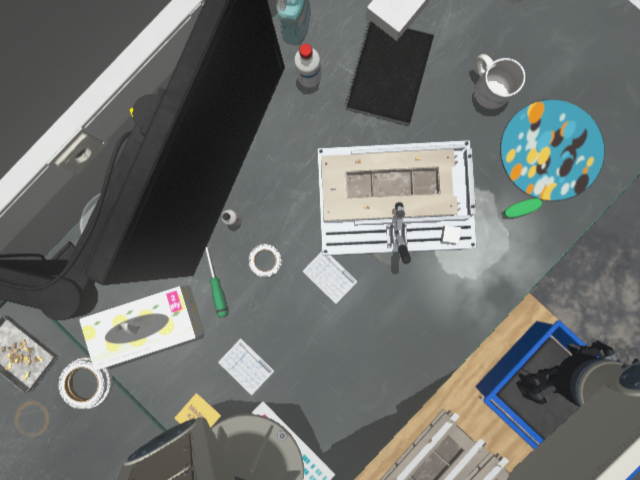

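View pics/side0.png

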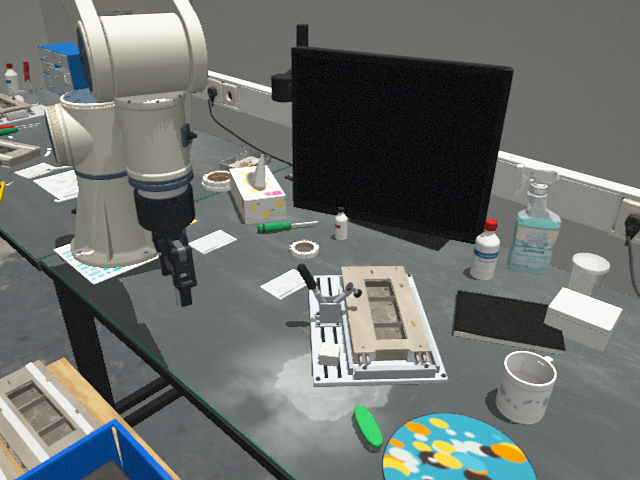

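The top view shows the fixture at cols 318–476, rows 141–254, with the casting inside it. The end stop is on the right (-y) and the clamp is at about (400,230). The side view shows the handle raised to the left and the monitor beyond the +y end. I'll enlarge the fixture next.

```bash
python3 - <<'E'
import cv2
a=cv2.imread("pics/top0.png")[130:265,305:485]; cv2.imwrite("pics/t1.png",cv2.resize(a,None,fx=4.4,fy=4.4,interpolation=cv2.INTER_CUBIC))
a=cv2.imread("pics/side0.png")[255:390,290:455]; cv2.imwrite("pics/s1.png",cv2.resize(a,None,fx=4.4,fy=4.4,interpolation=cv2.INTER_CUBIC))
E
```

```text
(no output)
```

View pics/t1.png

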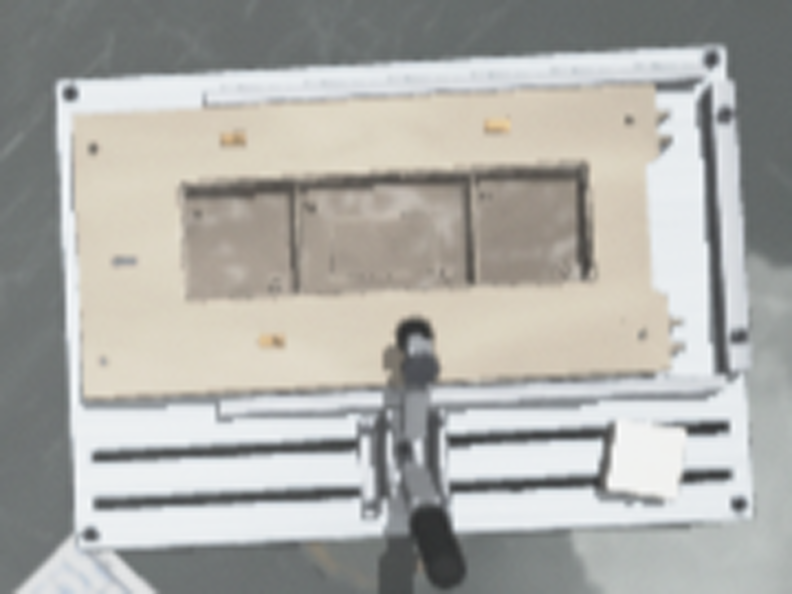

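View pics/s1.png

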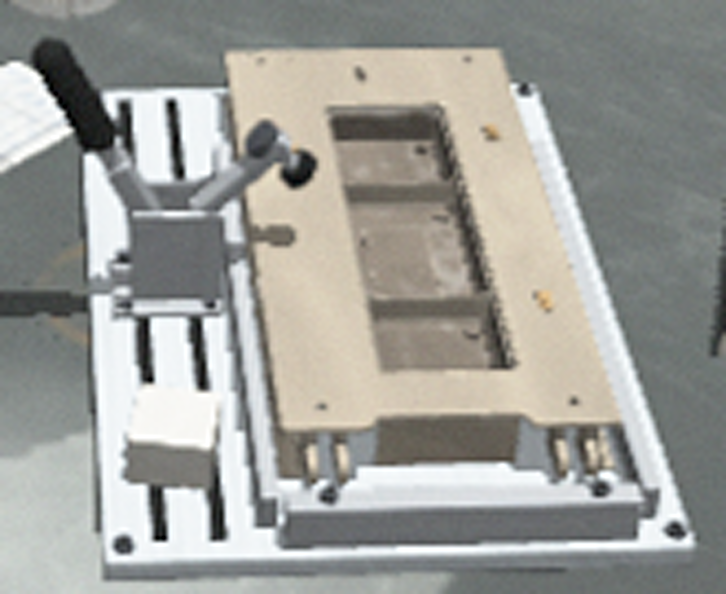

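The top crop shows the plate corners at (57,80), (724,46), (750,518) and (80,549), and the casting's +y edge from (73,116) to (84,399). The clamp foot is at cols 358–450 and the grip end is near (440,565). The side crop shows the grip running from (50,55) to (98,140), with the gauge clear on the -y side.

```bash
cat >h.py <<'E'
import numpy as np,pickle
def ray(f,u,v,z):
    K=f["mtx"];T=f["world_to_cam"];d=np.array([(u-K[0,2])/K[0,0],-(v-K[1,2])/K[1,1],-1.])
    R=T[:3,:3];c=-R.T@T[:3,3];w=R.T@d
    return c+w*(z-c[2])/w[2]
def proj(f,p):
    K=f["mtx"];T=f["world_to_cam"];q=T[:3,:3]@np.array(p)+T[:3,3]
    return K[0,0]*q[0]/-q[2]+K[0,2],K[1,1]*-q[1]/-q[2]+K[1,2]
def fit(P,W): # 2D rigid P->W
    P=np.array(P,float);W=np.array(W)[:,:2];a=P-P.mean(0);b=W-W.mean(0)
    t=np.arctan2((a[:,0]*b[:,1]-a[:,1]*b[:,0]).sum(),(a*b).sum());R=np.array([[np.cos(t),-np.sin(t)],[np.sin(t),np.cos(t)]])
    o=W.mean(0)-R@P.mean(0);return t,o,R,np.linalg.norm(P@R.T+o-W,axis=1)
E
python3 - <<'E'
from h import *
T=pickle.load(open("top0.pkl","rb"));S=pickle.load(open("side0.pkl","rb"))
tc=lambda c,r,z:ray(T,305-.5+(c+.5)/4.4,130-.5+(r+.5)/4.4,z)
sc=lambda c,r,z:ray(S,290-.5+(c+.5)/4.4,255-.5+(r+.5)/4.4,z)
W=[tc(57,80,12),tc(724,46,12),tc(750,518,12),tc(80,549,12)]
t,o,R,e=fit([(95,175),(95,-165),(-145,-165),(-145,175)],W);print(t,o,e)
L=lambda p:R.T@(p[:2]-o)
print("side corners",[L(sc(*p,12)).round(1) for p in((105,562),(692,545),(535,86),(85,88))])
print("cast +y",[(tc(*p,40).round(1),L(tc(*p,40)).round(1)) for p in((73,116),(84,399))])
print("cast side +y",[L(sc(*p,40)).round(1) for p in((226,50),(500,48))])
print("foot",[L(tc(*p,14)).round(1) for p in((358,418),(450,410),(360,517),(450,510))])
print("gauge side bottom",[L(sc(*p,12)).round(1) for p in((127,470),(212,487))])
# grip end intersection: top pixel & side pixel
for tp,sp in(((445,570),(47,55)),((422,515),(92,140))):
    for z in (80,100,120,140): print(z,L(tc(*tp,z)).round(1),L(sc(*sp,z)).round(1))
def Wp(x,y,z): return [*(R@[x,y]+o),z]
# monitor: base/near edges
for p in((318,235),(440,245),(447,242)): print("mon base",ray(S,*p,0).round())
for z in(150,300,450): print(z,[ray(T,*p,z).round() for p in((285,68),(245,180),(195,275))])
E
```

```text
0.014017606802160621 [ 619.06659452 -349.24681977] [1.26116385 1.30559325 2.47955895 2.30738588]
side corners [array([-146.6, -168.5]), array([  91., -167.]), array([ 91. , 168.8]), array([-145.4,  173. ])]
cast +y [(array([ 686.5, -182.4,   40. ]), array([ 69.7, 165.8])), (array([ 545.3, -183.6,   40. ]), array([-71.4, 166.7]))]
cast side +y [array([-73.1, 164.2]), array([ 68.8, 162.6])]
foot [array([-85.3,  29.9]), array([-83.4, -16.3]), array([-135.1,   31.4]), array([-133.6,  -13.6])]
gauge side bottom [array([-135.6, -115.8]), array([-100.8, -127.1])]
80 [-163.3   -0.2] [-165.8   99.6]
100 [-163.3    2.6] [-166.1   68.6]
120 [-163.2    5.5] [-166.4   37.5]
140 [-163.1    8.3] [-166.7    6.4]
80 [-137.     9.2] [-146.3   27.7]
100 [-137.5   11.8] [-147.2   -1.1]
120 [-137.9   14.5] [-148.1  -29.9]
140 [-138.4   17.1] [-149.1  -58.7]
mon base [498.  28.   0.]
mon base [810. -27.   0.]
mon base [832. -11.   0.]
150 [array([ 841., -119.,  150.]), array([621., -34., 150.]), array([437.,  69., 150.])]
300 [array([ 780., -133.,  300.]), array([595., -61., 300.]), array([440.,  25., 300.])]
450 [array([ 720., -147.,  450.]), array([569., -89., 450.]), array([444., -19., 450.])]
```

The fit agrees in both views: fixture origin at (619, -349), yaw 0.014, clamp at local (-109.5, 8), casting face at world y ≈ -184. I'll shut the fingers, square the tool and travel high to a point beyond the +y end.

Emit:
arm_command:
  deltas:
    - {"hand":0,"wz":0.15}
    - {"hand":0,"wz":0.15}
    - {"hand":0,"wz":0.154}
    - {"hand":0,"tx":35,"ty":-40}
    - {"hand":0,"tx":35,"ty":-40}
    - {"hand":0,"tx":35,"ty":-40}
    - {"hand":0,"tx":35,"ty":-40}
    - {"hand":0,"tx":35,"ty":-40}
  squeeze: 20

```text
schema error: expected keys hand, tx, ty, tz, wx, wy, wz
```

Emit:
arm_command:
  deltas:
    - {"hand":0,"tx":35,"ty":-40}
    - {"hand":0,"tx":35,"ty":-40}
    - {"hand":0,"tx":35,"ty":-40}
    - {"hand":0,"tx":35,"ty":-40}
    - {"hand":0,"tx":30,"ty":-30}
    - {"hand":0,"ty":-20}
    - {"hand":0}
    - {"hand":0}

```text
schema error: expected keys hand, tx, ty, tz, wx, wy, wz
```

All keys are required in every row.

Emit:
arm_command:
  deltas:
    - {"hand":0,"tx":0,"ty":0,"tz":0,"wx":0,"wy":0,"wz":0.15}
    - {"hand":0,"tx":0,"ty":0,"tz":0,"wx":0,"wy":0,"wz":0.15}
    - {"hand":0,"tx":0,"ty":0,"tz":0,"wx":0,"wy":0,"wz":0.154}
    - {"hand":0,"tx":35,"ty":-40,"tz":0,"wx":0,"wy":0,"wz":0}
    - {"hand":0,"tx":35,"ty":-40,"tz":0,"wx":0,"wy":0,"wz":0}
    - {"hand":0,"tx":35,"ty":-40,"tz":0,"wx":0,"wy":0,"wz":0}
    - {"hand":0,"tx":35,"ty":-40,"tz":0,"wx":0,"wy":0,"wz":0}
    - {"hand":0,"tx":35,"ty":-40,"tz":0,"wx":0,"wy":0,"wz":0}
  squeeze: 20

```text
clock: 1.1
eef_pos: [449.8, -360.3, 231.0]
tcp_rot: [-3.141, 0.0, -0.0]
contact_force: [0.3, -1.2, -0.6]
opening: -0.0
grasp_force: 0.0
```

Emit:
arm_command:
  deltas:
    - {"hand":0,"tx":35,"ty":-40,"tz":0,"wx":0,"wy":0,"wz":0}
    - {"hand":0,"tx":35,"ty":-40,"tz":0,"wx":0,"wy":0,"wz":0}
    - {"hand":0,"tx":35,"ty":-40,"tz":0,"wx":0,"wy":0,"wz":0}
    - {"hand":0,"tx":35,"ty":-40,"tz":0,"wx":0,"wy":0,"wz":0}
    - {"hand":0,"tx":30,"ty":-30,"tz":0,"wx":0,"wy":0,"wz":0}
    - {"hand":0,"tx":0,"ty":-20,"tz":0,"wx":0,"wy":0,"wz":0}
    - {"hand":0,"tx":0,"ty":0,"tz":0,"wx":0,"wy":0,"wz":0}
    - {"hand":0,"tx":0,"ty":0,"tz":0,"wx":0,"wy":0,"wz":0}

```text
clock: 2.1
eef_pos: [618.3, -152.6, 231.2]
tcp_rot: [3.141, 0.001, -0.001]
contact_force: [-0.4, -0.8, -0.0]
opening: -0.0
grasp_force: 0.0
```

Emit:
arm_command:
  deltas:
    - {"hand":0,"tx":0,"ty":0,"tz":40,"wx":0,"wy":0,"wz":0}
    - {"hand":0,"tx":0,"ty":0,"tz":40,"wx":0,"wy":0,"wz":0}
    - {"hand":0,"tx":0,"ty":0,"tz":40,"wx":0,"wy":0,"wz":0}
    - {"hand":0,"tx":0,"ty":0,"tz":40,"wx":0,"wy":0,"wz":0}
    - {"hand":0,"tx":0,"ty":0,"tz":27,"wx":0,"wy":0,"wz":0}
    - {"hand":0,"tx":0,"ty":0,"tz":20,"wx":0,"wy":0,"wz":0}
    - {"hand":0,"tx":0,"ty":0,"tz":0,"wx":0,"wy":0,"wz":0}

```text
clock: 2.98
eef_pos: [617.9, -152.4, 23.2]
tcp_rot: [-3.141, 0.002, -0.001]
contact_force: [-0.5, 1.6, 1.0]
opening: 0.001
grasp_force: 0.0
```

```bash
python3 - <<'E'
from rig import imaging
import cv2,numpy as np
a=imaging.grab_frame("side")["image"][:,:,::-1][60:390,230:560]
b=imaging.grab_frame("top")["image"][:,:,::-1][130:265,250:485]
cv2.imwrite("pics/m2.png",np.hstack([cv2.resize(a,(400,400)),cv2.resize(b,(400,230)) if 0 else cv2.copyMakeBorder(cv2.resize(b,(400,230)),0,170,0,0,0)]))
E
```

```text
(no output)
```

View pics/m2.png

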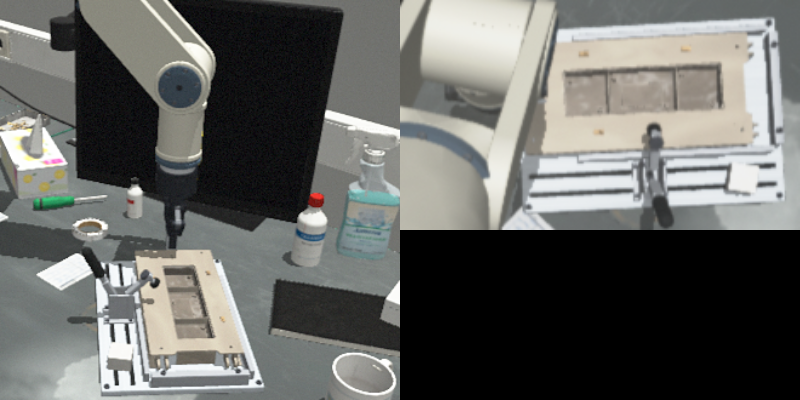

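The fingers (left part, about (173,240)) stand behind the casting's far end, clear of the monitor and the clamp. Next I push toward -y.

Emit:
arm_command:
  deltas:
    - {"hand":0,"tx":0,"ty":6,"tz":0,"wx":0,"wy":0,"wz":0}
    - {"hand":0,"tx":0,"ty":5,"tz":0,"wx":0,"wy":0,"wz":0}
    - {"hand":0,"tx":0,"ty":4,"tz":0,"wx":0,"wy":0,"wz":0}
    - {"hand":0,"tx":0,"ty":3,"tz":0,"wx":0,"wy":0,"wz":0}
    - {"hand":0,"tx":0,"ty":3,"tz":0,"wx":0,"wy":0,"wz":0}
    - {"hand":0,"tx":0,"ty":3,"tz":0,"wx":0,"wy":0,"wz":0}
    - {"hand":0,"tx":0,"ty":2,"tz":0,"wx":0,"wy":0,"wz":0}
    - {"hand":0,"tx":0,"ty":0,"tz":0,"wx":0,"wy":0,"wz":0}

```text
clock: 4.08
eef_pos: [619.3, -177.4, 24.5]
tcp_rot: [-3.141, -0.0, -0.0]
contact_force: [-0.2, 4.3, 3.5]
opening: 0.002
grasp_force: 2.3
```

In contact at 4 N, so the casting is sliding. I'll continue in small steps.

Emit:
arm_command:
  deltas:
    - {"hand":0,"tx":0,"ty":2,"tz":0,"wx":0,"wy":0,"wz":0}
    - {"hand":0,"tx":0,"ty":2,"tz":0,"wx":0,"wy":0,"wz":0}
    - {"hand":0,"tx":0,"ty":1,"tz":0,"wx":0,"wy":0,"wz":0}
    - {"hand":0,"tx":0,"ty":0,"tz":0,"wx":0,"wy":0,"wz":0}

```text
clock: 4.58
eef_pos: [619.2, -182.4, 24.4]
tcp_rot: [-3.141, -0.0, -0.0]
contact_force: [0.4, 5.6, 2.9]
opening: -0.0
grasp_force: 2.5
```

Emit:
arm_command:
  deltas:
    - {"hand":0,"tx":0,"ty":1,"tz":0,"wx":0,"wy":0,"wz":0}
    - {"hand":0,"tx":0,"ty":1,"tz":0,"wx":0,"wy":0,"wz":0}
    - {"hand":0,"tx":0,"ty":0,"tz":0,"wx":0,"wy":0,"wz":0}

```text
clock: 4.95
eef_pos: [619.2, -184.4, 24.4]
tcp_rot: [-3.141, -0.0, -0.0]
contact_force: [-0.1, 4.8, 3.5]
opening: -0.004
grasp_force: 2.6
```

Emit:
arm_command:
  deltas:
    - {"hand":0,"tx":0,"ty":1,"tz":0,"wx":0,"wy":0,"wz":0}
    - {"hand":0,"tx":0,"ty":1,"tz":0,"wx":0,"wy":0,"wz":0}
    - {"hand":0,"tx":0,"ty":0,"tz":0,"wx":0,"wy":0,"wz":0}

```text
clock: 5.32
eef_pos: [619.2, -186.3, 24.4]
tcp_rot: [-3.141, -0.0, -0.0]
contact_force: [0.1, 6.2, 4.2]
opening: 0.003
grasp_force: 2.8
```

Emit:
arm_command:
  deltas:
    - {"hand":0,"tx":0,"ty":1,"tz":0,"wx":0,"wy":0,"wz":0}
    - {"hand":0,"tx":0,"ty":0,"tz":0,"wx":0,"wy":0,"wz":0}

```text
clock: 5.58
eef_pos: [619.1, -186.5, 24.4]
tcp_rot: [-3.14, 0.0, -0.0]
contact_force: [0.5, 10.4, 4.4]
opening: -0.0
grasp_force: 5.1
```

Emit:
arm_command:
  deltas:
    - {"hand":0,"tx":0,"ty":1,"tz":0,"wx":0,"wy":0,"wz":0}
    - {"hand":0,"tx":0,"ty":1,"tz":0,"wx":0,"wy":0,"wz":0}
    - {"hand":0,"tx":0,"ty":0,"tz":0,"wx":0,"wy":0,"wz":0}
    - {"hand":0,"tx":0,"ty":0,"tz":0,"wx":0,"wy":0,"wz":0}

```text
clock: 6.08
eef_pos: [619.0, -186.8, 24.4]
tcp_rot: [-3.138, 0.001, -0.001]
contact_force: [0.0, 18.5, 7.7]
opening: 0.001
grasp_force: 9.5
```

```bash
python3 - <<'E'
from rig import imaging
import cv2,numpy as np
a=imaging.grab_frame("side")["image"][:,:,::-1][255:390,290:455]
b=imaging.grab_frame("top")["image"][:,:,::-1][130:265,385:485]
b=cv2.resize(b,None,fx=3.2,fy=3.2,interpolation=2);a=cv2.resize(a,None,fx=2.8,fy=3.2,interpolation=2)
cv2.imwrite("pics/m3.png",np.hstack([a,b]))
E
```

```text
(no output)
```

View pics/m3.png

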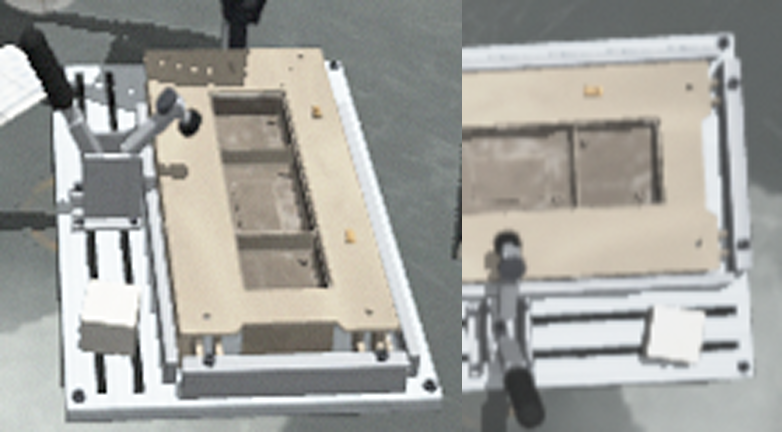

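Both lugs sit against the end stop, and the force climbed to 18 N with the tool stalled, so the casting is home. I back off, lift and move over to the handle.

Emit:
arm_command:
  deltas:
    - {"hand":0,"tx":0,"ty":-8,"tz":0,"wx":0,"wy":0,"wz":0}
    - {"hand":0,"tx":0,"ty":-10,"tz":0,"wx":0,"wy":0,"wz":0}
    - {"hand":0,"tx":0,"ty":0,"tz":-40,"wx":0,"wy":0,"wz":0}
    - {"hand":0,"tx":0,"ty":0,"tz":-50,"wx":0,"wy":0,"wz":0}
    - {"hand":0,"tx":0,"ty":0,"tz":-50,"wx":0,"wy":0,"wz":0}
    - {"hand":0,"tx":0,"ty":0,"tz":-40,"wx":0,"wy":0,"wz":0}
    - {"hand":0,"tx":-20,"ty":30,"tz":-10,"wx":0,"wy":0,"wz":0}
    - {"hand":0,"tx":-25,"ty":35,"tz":0,"wx":0,"wy":0,"wz":0}

```text
clock: 7.18
eef_pos: [574.4, -237.4, 215.6]
tcp_rot: [3.14, -0.002, 0.001]
contact_force: [0.7, -0.9, -0.2]
opening: -0.0
grasp_force: 0.0
```

Emit:
arm_command:
  deltas:
    - {"hand":0,"tx":-25,"ty":35,"tz":0,"wx":0,"wy":0,"wz":0}
    - {"hand":0,"tx":-25,"ty":35,"tz":0,"wx":0,"wy":0,"wz":0}
    - {"hand":0,"tx":-20,"ty":30,"tz":0,"wx":0,"wy":0,"wz":0}
    - {"hand":0,"tx":0,"ty":0,"tz":0,"wx":0,"wy":0,"wz":0}
    - {"hand":0,"tx":0,"ty":0,"tz":0,"wx":0,"wy":0,"wz":0}

```text
clock: 7.8
eef_pos: [504.1, -336.5, 214.2]
tcp_rot: [-3.141, 0.0, -0.001]
contact_force: [-0.7, -0.1, 0.7]
opening: 0.003
grasp_force: 0.0
```

Emit:
arm_command:
  deltas:
    - {"hand":0,"tx":-2,"ty":7,"tz":30,"wx":0,"wy":0,"wz":0}
    - {"hand":0,"tx":-2,"ty":0,"tz":30,"wx":0,"wy":0,"wz":0}
    - {"hand":0,"tx":0,"ty":0,"tz":27,"wx":0,"wy":0,"wz":0}
    - {"hand":0,"tx":0,"ty":0,"tz":0,"wx":0,"wy":0,"wz":0}
    - {"hand":0,"tx":-8,"ty":0,"tz":0,"wx":0,"wy":0,"wz":0}
    - {"hand":0,"tx":-8,"ty":0,"tz":0,"wx":0,"wy":0,"wz":0}
    - {"hand":0,"tx":0,"ty":0,"tz":0,"wx":0,"wy":0,"wz":0}

```text
clock: 8.68
eef_pos: [483.7, -344.0, 128.3]
tcp_rot: [3.141, -0.001, -0.001]
contact_force: [-0.2, -0.2, 0.2]
opening: -0.004
grasp_force: 0.0
```

```bash
python3 - <<'E'
from rig import imaging
import cv2,numpy as np
a=imaging.grab_frame("side")["image"][:,:,::-1][180:390,260:455]
b=imaging.grab_frame("wrist")["image"][:,:,::-1]
cv2.imwrite("pics/m4.png",np.hstack([cv2.resize(a,(400,430),interpolation=2),cv2.resize(b,(400,430))]))
E
```

```text
(no output)
```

View pics/m4.png

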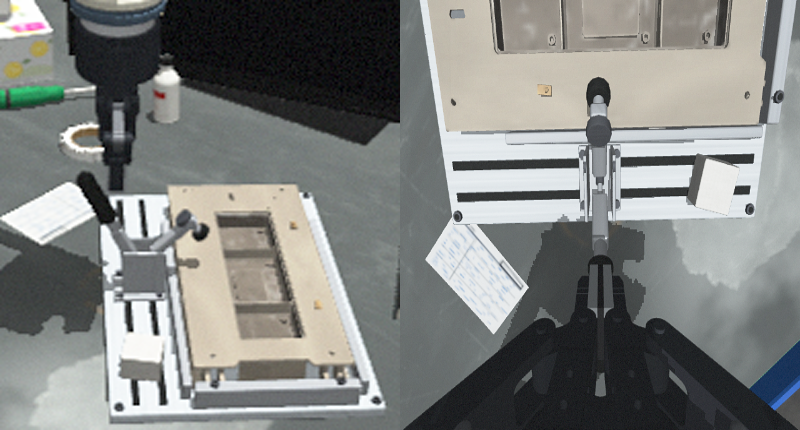

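The wrist view shows the fingers in line with the handle (col 600), just on the +x side of the grip. Now I follow the grip's arc.

Emit:
arm_command:
  deltas:
    - {"hand":0,"tx":-7,"ty":0,"tz":3,"wx":0,"wy":0,"wz":0}
    - {"hand":0,"tx":-7,"ty":0,"tz":4,"wx":0,"wy":0,"wz":0}
    - {"hand":0,"tx":-6.5,"ty":0,"tz":4.5,"wx":0,"wy":0,"wz":0}
    - {"hand":0,"tx":-6.5,"ty":0,"tz":5.5,"wx":0,"wy":0,"wz":0}

```text
clock: 9.28
eef_pos: [458.3, -344.7, 111.5]
tcp_rot: [3.14, -0.004, -0.0]
contact_force: [1.8, -0.1, 12.6]
opening: -0.002
grasp_force: 5.5
```

Emit:
arm_command:
  deltas:
    - {"hand":0,"tx":-5.5,"ty":0,"tz":6,"wx":0,"wy":0,"wz":0}
    - {"hand":0,"tx":-5,"ty":0,"tz":6,"wx":0,"wy":0,"wz":0}
    - {"hand":0,"tx":-4,"ty":0,"tz":7,"wx":0,"wy":0,"wz":0}
    - {"hand":0,"tx":-4,"ty":0,"tz":7,"wx":0,"wy":0,"wz":0}

```text
clock: 9.78
eef_pos: [438.7, -344.6, 84.8]
tcp_rot: [3.14, -0.002, -0.0]
contact_force: [2.0, -2.2, 3.3]
opening: -0.001
grasp_force: 1.8
```

Emit:
arm_command:
  deltas:
    - {"hand":0,"tx":-2,"ty":0,"tz":6,"wx":0,"wy":0,"wz":0}
    - {"hand":0,"tx":-2,"ty":0,"tz":6,"wx":0,"wy":0,"wz":0}
    - {"hand":0,"tx":-1,"ty":0,"tz":4,"wx":0,"wy":0,"wz":0}
    - {"hand":0,"tx":0,"ty":0,"tz":4,"wx":0,"wy":0,"wz":0}
    - {"hand":0,"tx":0,"ty":0,"tz":0,"wx":0,"wy":0,"wz":0}

```text
clock: 10.4
eef_pos: [433.4, -343.6, 63.9]
tcp_rot: [-3.141, 0.001, -0.0]
contact_force: [-0.4, 0.3, -0.6]
opening: 0.002
grasp_force: 0.0
```

The force is zero, so the handle has snapped through. I lift clear and check.

Emit:
arm_command:
  deltas:
    - {"hand":0,"tx":0,"ty":0,"tz":-20,"wx":0,"wy":0,"wz":0}
    - {"hand":0,"tx":0,"ty":0,"tz":-40,"wx":0,"wy":0,"wz":0}
    - {"hand":0,"tx":0,"ty":0,"tz":-40,"wx":0,"wy":0,"wz":0}
    - {"hand":0,"tx":-30,"ty":0,"tz":-40,"wx":0,"wy":0,"wz":0}
    - {"hand":0,"tx":-30,"ty":0,"tz":-20,"wx":0,"wy":0,"wz":0}
    - {"hand":0,"tx":0,"ty":0,"tz":0,"wx":0,"wy":0,"wz":0}
    - {"hand":0,"tx":0,"ty":0,"tz":0,"wx":0,"wy":0,"wz":0}

```text
clock: 11.28
eef_pos: [373.9, -343.8, 224.1]
tcp_rot: [3.141, -0.0, -0.001]
contact_force: [-0.0, -0.5, -0.6]
opening: -0.002
grasp_force: 0.0
```

```bash
python3 - <<'E'
from rig import imaging
import cv2,numpy as np
a=imaging.grab_frame("side")["image"][:,:,::-1][230:390,270:455]
b=imaging.grab_frame("wrist")["image"][:,:,::-1]
cv2.imwrite("pics/m5.png",np.hstack([cv2.resize(a,(450,400),interpolation=2),cv2.resize(b,(350,400))]))
E
```

```text
(no output)
```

View pics/m5.png

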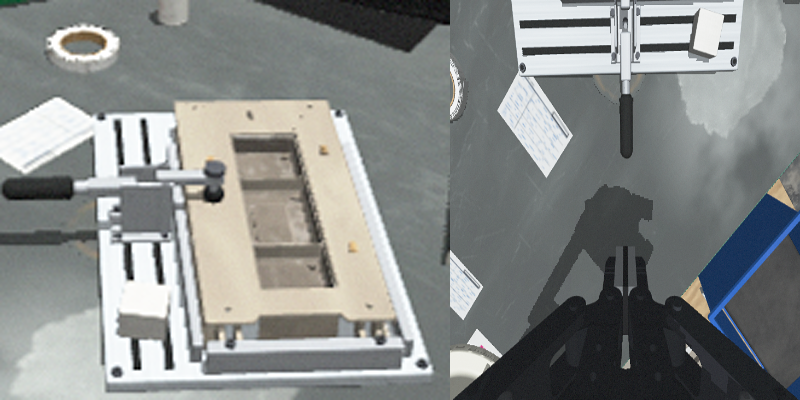

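The handle is level at (40,188) and the pad is down on the casting at (213,195). The casting is still against the stop, the gauge and tape have not moved, and the robot is clear.

```bash
python3 -c "
from rig import r
print(r.sign_off())"
```

```text
the job is handed in; nothing more can be done
None
```

I pushed the casting home against the end stop and snapped the clamp handle flat into lock with its pad on the casting; the job was handed in at about 11 s with the robot clear of everything.

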